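Switch on the bench potter's wheel under its push-latch splash cover

ROBOT

A 7-joint arm with a two-finger parallel gripper is mounted at the origin on a cart in front of the work surface, level with it; the furniture and walls round the work are solid. World frame = base frame: x ahead of the robot, y to its left, z up, the work surface at z = 0. Lengths are in m, angles in rad, forces in N, time in s.
With the tool pointing down it reaches from about 0.425 to 0.875 m from the base axis. Payload 8.4 kg.
Tool frame: the origin (TCP) lies at the very end of the fingers, on their centre line; the grasp point (between the pads) lies 19 mm behind it; z points along the fingers, y is the line along which they close (so a half turn about z gives the same grasp; the last joint's range is limited). The gripper opens to 85 mm and grips with 20 to 120 N. Pads are 22 mm wide; open, the fingers measure 114 mm over their backs; the gripper's body (76 mm by 85 mm) begins 54 mm behind the grasp point. The pads swing forward as they close: fully open they stand 13 mm farther back than shut.
Start: joints at [-1.265, 0.333, 0.04, 1.465, -0.013, 1.343, -0.059], TCP at [0.256, 0.597, 0.231] pointing down, gripper open.
Joint ranges: [-2.58, 2.58], [-0.38, 2.09], [-1.3, 1.39], [0.25, 2.4], [-1.5, 4.64], [0.08, 2.09], [-2.65, 2.65]. Speed limits (rad/s): [2.22, 2.22, 2.79, 2.79, 3.14, 3.14, 3.14].

INTERFACE

Orientations are given as a rotation vector (axis times angle).
In Python, from plant import arm, vision gives the robot as it stands.
- The arm moves only by the shell command python3 -m inch 'ROWS' [FORCE]. ROWS is JSON, a list of rows, each a list of 3 entries, a list of its own where there are three numbers: the shift along the tool's x, y, z in cm, then the turn about the tool's z in degrees, then the gripper's target within -1 to 1 (shut at 1, half-way at 0, fully open at -1). A call has 1 to 5 rows; each row shifts and turns the commanded pose from where the row before left it, along the tool's axes as they then stand; what a row does not reach is not made up. A row lasts 1/12 s, in which the tool goes at most 41.7 mm and 7.16 degrees, less where a joint would pass 70% of its speed; a pose out of reach is approached as far as the arm can. A call with a gripper value outside its range is refused whole. The fingers move at their own pace and stop on an object; FORCE is the grip in N (left out, the last holds). Time passes only in rows, so rows that do not move let the fingers close. It gives the time, the measured TCP pose, the force, the opening and the grip force at its end, in the units of the state.
- arm.state(): the state, without advancing time (a new reading comes with each control period).
- vision.grab_frame(name): name is "side" or "top"; returns the picture (384x512x3 uint8, red, green, blue); there is no depth.
- vision.camera_params(name): a dict with "camera_matrix" (3x3 intrinsics, pixels), "world_from_camera" (4x4, takes a point from camera to world coordinates). Camera axes: x right, y down, z forward; pixel columns grow to the right and rows downward; lengths in m; the calibration is good to about 2 mm. A picture is of the moment at which its call begins. camera_params takes no time and is no camera call.
- arm.sign_off(): hands the job in; it is judged then, once.
The state is a dict: "time": time; "qpos": joint angles; "dq": joint speeds; "effort": joint torques, N m; "eef_pos": TCP position; "tool_rot": TCP orientation; "ft_force": force on the tool from outside, world axes, zero at the start; "moment": the same for the moment, N m; "width": finger opening in m; "grip_force": force on a finger pad.
Only numpy, scipy, OpenCV 4.12 (cv2) and the standard library are available. Lean on these libraries where they do the work, as an engineer would, in place of code of your own. Each camera call takes 0.05 s, during which the arm holds its last target. There are 200 camera calls.

TASK

Switch on the small potter's wheel: press down the ribbed front of its orange splash cover once so that it pops open by itself, press the green raised end of the switch under it fully down, then push the open cover back over and press its front down until the latch catches and it stays shut on its own. Touch and push gently only, gripping and lifting nothing: the wheel stays where it stands, and the clay disc on its head and the things round it are left alone.

Things in the scene. Friction and masses are not known exactly. Their poses are not given: they have to be found in the camera images.
- wheel: bench-top potter's wheel, loose, about 3 kg on rubber feet: off-white case 156 (x) x 286 (y) mm, deck 56 mm above the table. Origin under its centre, z up, x away from the robot (turned up to 0.3 rad). Left (+y) half: aluminium wheel head, 120 mm wide, in a low blue pan; right half: orange splash cover over a dark plinth, 74 (x) x 90 (y) mm, top 70 mm above the table, with the switch in its middle
- cover (a joint): hinge of the orange cover, rad: 0 = latched shut, -0.10 = pressed in fully, 1.85 = sprung wide open, leaning back. A damped spring (2 N at the front edge) opens it in about 2 s. Push-push latch: press the shut cover in beyond -0.07 and let go: it opens; push the open cover over, press in beyond -0.07, let go: it latches, back at 0. Each takes about 3 N at the front; a shorter press changes nothing
- rocker (a joint): rocker switch, rad: 0 = off, its green (right, -y) half standing up by 0.36 rad; 0.36 = on, the green half lying flat. It snaps over half-way and stays; about 3 N at the end of the green half moves it
- cover_hinge (a point): point on the cover's hinge axis at mid-width, 70 mm above the table, fixed to the wheel with its axes (x away from the robot, y along the hinge). The cover is a cap 104 mm wide, 87 mm from hinge to front edge, its outer face 19 mm above the axis when shut; the hinge is at its far (+x) lower edge, so the front edge rises and swings back
- cover_pad (a point): point on the cover's outer face at the middle of its dark thumb ribs (where to press), 72 mm from the hinge axis and 15 mm from the front edge; moves with the cover. With the cover shut it is 89 mm above the table; pressed in fully it sinks by 7 mm
- switch_on_end (a point): top of the outer end of the green half of the switch, half-way across its 26 mm width; moves with the switch. Each half is 22 mm long, the pivot lies along x; this end is about 81 mm above the table when off and 73 mm when on, when it still stands 3 mm above the plinth
- head_centre (a point): centre of the wheel head's upper face, 74 mm above the table
- clay_puck: grey-brown clay disc 90x84x11 mm lying loose in the middle of the wheel head; origin at the centre of its underside; to be left alone
- slip_bowl: yellow plastic bowl of grey slip, 104 mm across, 58 mm high; origin under its centre; bystander
- jar_teal: white glaze jar with a teal band, 62 mm across, 73 mm high; origin under its centre; bystander
- jar_ochre: white glaze jar with an ochre band, 62 mm across, 73 mm high; origin under its centre; bystander
- spray_bottle: spray bottle with a blue trigger head, 50x72x174 mm; origin under its centre; bystander
- loop_tool: ribbon loop tool with a wooden handle, 175 mm long, lying on the table between robot and wheel; origin under its middle; bystander
- needle_tool: needle tool with a wooden handle, 137 mm long, lying on the table; origin under its middle; bystander
- clay_lump: flattened ball of clay, 40 mm across, 19 mm high; origin under its centre; bystander

How it is judged:
On the way, in this order (a step that is already met when the one before it is completed fails the run):
1. the cover has popped wide open (value of joint cover above 1.5 rad), for 0.2 s.
2. the switch under the open cover is on (value of joint rocker above 0.28 rad and value of joint cover above 0.8 rad), for 0.2 s.
At the end, for the whole second after the job is handed in: The cover is shut, latched and at rest (within 0.03 rad of 0) with nothing holding it, the switch is on (above 0.28 rad), the wheel stands within 30 mm of where it stood, the clay disc lies on the wheel head within 20 mm of its centre, and every bystander is within 30 mm of where it was (value of joint cover between -0.03 and 0.03 rad and velocity of joint cover below 0.1 rad/s and value of joint rocker above 0.28 rad and distance of each of wheel, slip_bowl, jar_teal, jar_ochre, spray_bottle, loop_tool, needle_tool, clay_lump from where it was at the start of the episode below 0.03 m and angle between wheel's own z axis and vertical below 0.05 rad and horizontal distance between clay_puck and head_centre below 0.02 m and height (world z) of clay_puck below 0.08 m); the robot touches nothing.
It fails at once if the wheel is shoved by more than 30 mm, lifted by more than 12 mm or tilted (distance of wheel from where it was at the start of the episode above 0.03 m or height (world z) of wheel above 0.012 m or angle between wheel's own z axis and vertical above 0.1 rad).
It fails at once if the clay disc is lifted or knocked off its place on the wheel head (height (world z) of clay_puck above 0.09 m or height (world z) of clay_puck below 0.065 m or horizontal distance between clay_puck and head_centre above 0.025 m).
It fails at once if the cover or switch is gripped or forced with more than 60 N (contact force between the fingers and wheel above 60 N).
It fails at once if a bystander is moved by more than 30 mm (distance of any of slip_bowl, jar_teal, jar_ochre, spray_bottle, loop_tool, needle_tool, clay_lump from where it was at the start of the episode above 0.03 m).
It also fails if it takes over 58 s, if anything falls off the work surface, if the arm or the gripper's body presses on something with over 40 N, if the wrist force passes 120 N, or if a joint passes its speed limit or range.

## Working session

There is one attempt and no reset: what is moved stays moved. The work goes in short steps, Python scripts to look and compute and a shell command to move; the robot and the scene stay as the last step left them, time stands still between calls to the robot, and variables do not carry over. Pictures are saved under pics/ and viewed, at most 10 in all, crops included, and the job is handed in when it is done.

```bash
mkdir -p pics; python3 - <<'E'
from plant import arm, vision
import cv2
for n in("side","top"):
    cv2.imwrite(f"pics/{n}0.png",vision.grab_frame(n)[:,:,::-1])
    p=vision.camera_params(n);print(n,p["camera_matrix"],p["world_from_camera"])
s=arm.state();print({k:s[k] for k in("time","eef_pos","tool_rot","width","ft_force")})
E
```

```text
side [[355.53663668   0.         256.23089858]
 [  0.         355.53663668 196.80244596]
 [  0.           0.           1.        ]] [[ 0.9572252  -0.15631528  0.24348602  0.30672653]
 [-0.28907145 -0.5531562   0.78131678 -0.68862713]
 [ 0.01255405 -0.81828097 -0.57468134  0.6729511 ]
 [ 0.          0.          0.          1.        ]]
top [[354.23867388   0.         250.17864179]
 [  0.         354.23867388 191.61941951]
 [  0.           0.           1.        ]] [[-0.01538163 -0.99056463  0.13618047  0.43129777]
 [-0.99986859  0.0145407  -0.00716774  0.08005783]
 [ 0.00511995 -0.13627282 -0.99065812  0.98542724]
 [ 0.          0.          0.          1.        ]]
{'time': 0.1, 'eef_pos': array([0.25582023, 0.59708303, 0.23052447]), 'tool_rot': array([-6.31430780e-01, -3.07725322e+00,  2.26131447e-03]), 'width': 0.0855426893249638, 'ft_force': array([ 0.08126933,  0.90272758, -0.4345548 ])}
```

View pics/side0.png

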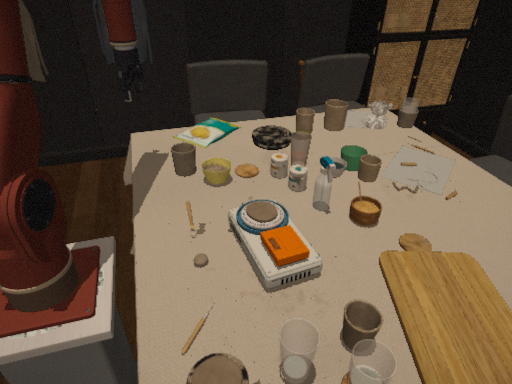

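View pics/top0.png

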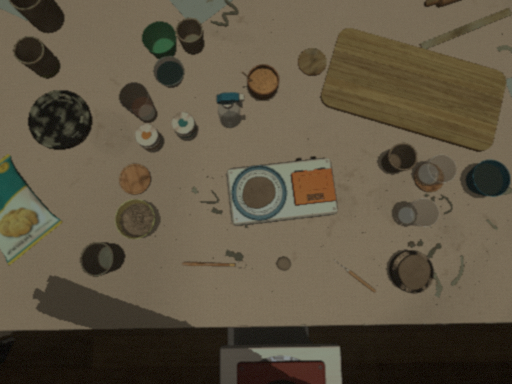

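The side view shows the orange cover at about (285,245), and the top view shows it at about (314,187), with the wheel head to its left at (259,192). Next I'll take enlarged crops.

```bash
python3 - <<'E'
import cv2,numpy as np
a=cv2.imread("pics/top0.png")[145:235,215:350];b=cv2.imread("pics/side0.png")[190:295,220:325]
a=cv2.resize(a,None,fx=5.5,fy=5.5,interpolation=2);cv2.imwrite("pics/topc.png",a)
b=cv2.resize(b,None,fx=5.5,fy=5.5,interpolation=2);cv2.imwrite("pics/sidec.png",b)
for n in("top","side"):
    im=cv2.imread(f"pics/{n}0.png");h=cv2.cvtColor(im,cv2.COLOR_BGR2HSV)
    m=cv2.inRange(h,(3,190,120),(16,255,255))
    k,l,s,c=cv2.connectedComponentsWithStats(m);i=1+s[1:,4].argmax()
    cs,_=cv2.findContours((l==i).astype('uint8'),0,1);print(n,s[i],c[i],cv2.boxPoints(cv2.minAreaRect(cs[0])).tolist())
E
```

```text
Traceback (most recent call last):
ValueError: attempt to get argmax of an empty sequence
```

View pics/topc.png

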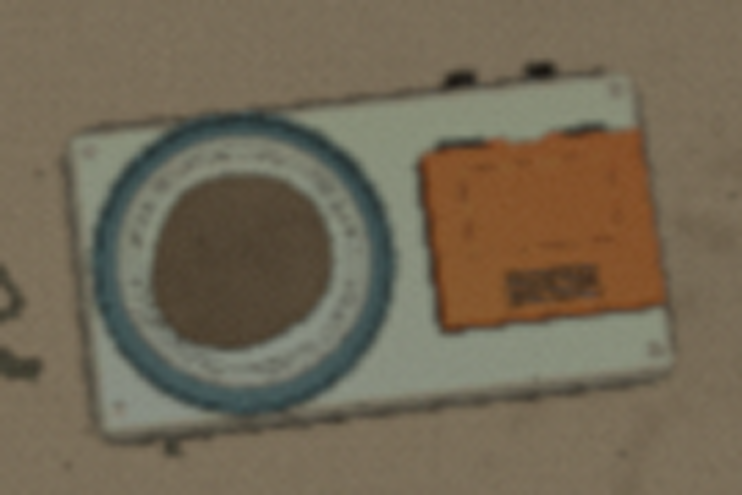

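View pics/sidec.png

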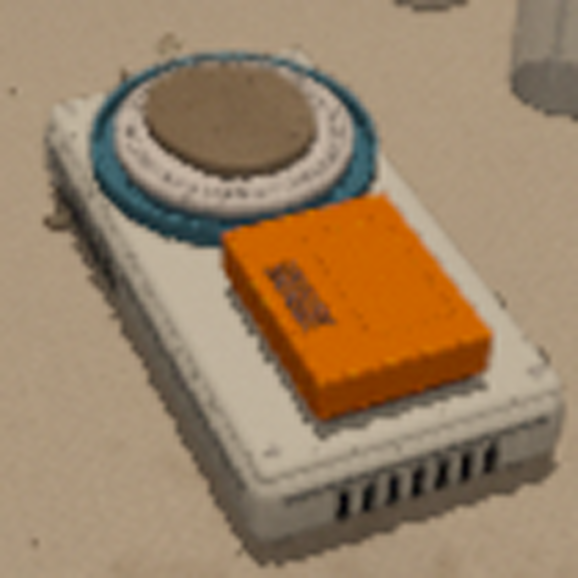

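The ribs are at top crop (552,285), which is full-image (315,197), and side crop (300,295), which is full-image (274,243). The cover corners in the top crop are (425,158), (640,130), (665,303) and (442,330).

```bash
cat > h.py <<'E'
import numpy as np
from scipy.spatial.transform import Rotation as R
from plant import arm, vision
def ray(n,uv):
    p=vision.camera_params(n);T=np.array(p["world_from_camera"])
    d=T[:3,:3]@np.linalg.solve(np.array(p["camera_matrix"]),[*uv,1]);return T[:3,3],d
def atz(n,uv,z):
    o,d=ray(n,uv);return o+d*(z-o[2])/d[2]
def tri(a,b):
    A=[];B=[]
    for n,uv in(("top",a),("side",b)):
        o,d=ray(n,uv);d/=np.linalg.norm(d);P=np.eye(3)-np.outer(d,d);A.append(P);B.append(P@o)
    return np.linalg.lstsq(np.vstack(A),np.hstack(B),rcond=None)[0]
def go(target):  # shift in tool axes, cm
    s=arm.state();return (R.from_rotvec(s["tool_rot"]).inv().apply(np.array(target)-s["eef_pos"])*100).round(2)
E
python3 - <<'E'
from h import *
np.set_printoptions(precision=4,suppress=True)
t=lambda x,y:(x/5.5+214.6,y/5.5+144.6)
s=lambda x,y:(x/5.5+219.6,y/5.5+189.6)
print("ribs",tri(t(552,285),s(300,295)))
print("deck",np.array([atz("top",t(*c),.056) for c in((72,135),(635,75),(672,365),(100,435))]))
C=np.array([atz("top",t(*c),.089) for c in((425,158),(640,130),(665,303),(442,330))]);print("cov",C)
print("tri corner far-right/near-right/nearleft/farleft",tri(t(640,130),s(490,335)),tri(t(665,303),s(318,385)),tri(t(442,330),s(225,238)),tri(t(425,158),s(385,197)))
print("head",tri(t(243,263),s(232,118)))
print(R.from_rotvec(arm.state()["tool_rot"]).as_matrix())
E
```

```text
ribs [ 0.5399 -0.0918  0.0878]
deck [[ 0.6205  0.1325  0.056 ]
 [ 0.6464 -0.1426  0.056 ]
 [ 0.5043 -0.1538  0.056 ]
 [ 0.4751  0.1201  0.056 ]]
cov [[ 0.6005 -0.0345  0.089 ]
 [ 0.6124 -0.1358  0.089 ]
 [ 0.5306 -0.1436  0.089 ]
 [ 0.5195 -0.0398  0.089 ]]
tri corner far-right/near-right/nearleft/farleft [ 0.6121 -0.1363  0.0858] [ 0.5303 -0.1442  0.086 ] [ 0.5208 -0.0408  0.0827] [ 0.6017 -0.0352  0.0842]
head [0.5538 0.0512 0.0775]
[[-0.9192  0.3938 -0.0005]
 [ 0.3938  0.9192 -0.0014]
 [-0.0001 -0.0015 -1.    ]]
```

```bash
python3 -m inch '[[[0,0,0],-5.8,1],[[0,0,0],-5.8,1],[[0,0,0],-5.8,1],[[0,0,0],-5.7,1],[[0,0,0],-5.7,1]]' 20
python3 - <<'E'
from h import *
print(arm.state()["eef_pos"],R.from_rotvec(arm.state()["tool_rot"]).as_matrix().round(3),go([.540,-.092,.231]))
E
```

```text
time: 0.52
eef_pos: [0.2559, 0.5972, 0.2308]
tool_rot: [0.161, -3.137, 0.001]
ft_force: [-0.3, -0.2, -0.1]
width: 0.0255
grip_force: 0.0
[0.25587558 0.59720398 0.23076352] [[-0.995 -0.103 -0.   ]
 [-0.103  0.995 -0.001]
 [ 0.    -0.001 -1.   ]] [-2.119e+01 -7.147e+01  3.000e-02]
```

```bash
M='python3 -m inch'
python3 -m inch '[[[-1.1,-3.6,0],0,1],[[-1.1,-3.6,0],0,1],[[-1.1,-3.6,0],0,1],[[-1.1,-3.6,0],0,1],[[-1.1,-3.6,0],0,1]]'
python3 -m inch '[[[-1.1,-3.6,0],0,1],[[-1.1,-3.6,0],0,1],[[-1.1,-3.6,0],0,1],[[-1.1,-3.6,0],0,1],[[-1.1,-3.6,0],0,1]]'
python3 -m inch '[[[-1.1,-3.6,0],0,1],[[-1.1,-3.6,0],0,1],[[-1.1,-3.6,0],0,1],[[-1.1,-3.6,0],0,1],[[-1.1,-3.6,0],0,1]]'
python3 -m inch '[[[-1.1,-3.6,0],0,1],[[-1.1,-3.6,0],0,1],[[-1.1,-3.6,0],0,1],[[-1.1,-3.6,0],0,1],[[0,0,0],0,1]]'
python3 - <<'E'
from h import *
print(arm.state()["eef_pos"],arm.state()["width"],arm.state()["ft_force"],R.from_rotvec(arm.state()["tool_rot"]).as_matrix().round(3),go([.540,-.092,.11]))
E
```

```text
time: 0.93
eef_pos: [0.3286, 0.4217, 0.2309]
tool_rot: [0.154, -3.137, 0.001]
ft_force: [1.5, 0.1, -0.0]
width: -0.0003
grip_force: 0.0
time: 1.35
eef_pos: [0.4008, 0.248, 0.2311]
tool_rot: [0.154, -3.138, -0.0]
ft_force: [0.7, 0.7, -0.9]
width: 0.0001
grip_force: 0.0
time: 1.77
eef_pos: [0.4731, 0.0742, 0.2313]
tool_rot: [0.154, -3.138, -0.0]
ft_force: [1.4, 0.4, -0.4]
width: -0.0002
grip_force: 0.0
time: 2.18
eef_pos: [0.5317, -0.0708, 0.2314]
tool_rot: [-0.14, 3.138, -0.005]
ft_force: [-1.4, 0.4, -0.2]
width: 0.0001
grip_force: 0.0
[ 0.53170955 -0.07078029  0.23139744] 9.625616669655801e-05 [-1.39595024  0.35633255 -0.18842632] [[-0.996 -0.089  0.001]
 [-0.089  0.996 -0.003]
 [-0.001 -0.003 -1.   ]] [-0.63 -2.15 12.15]
```

```bash
python3 -m inch '[[[-0.6,-2.1,2],0,1],[[0,0,3],0,1],[[0,0,3],0,1],[[0,0,3],0,1],[[0,0,1],0,1]]'
python3 -m inch '[[[0,0,0],0,1],[[0,0,0],0,1]]'
python3 - <<'E'
from h import *;import cv2
print(arm.state()["eef_pos"],arm.state()["ft_force"],R.from_rotvec(arm.state()["tool_rot"]).as_matrix().round(3),go([.540,-.092,.09]))
b=vision.grab_frame("side")[:,:,::-1][150:310,200:360]
cv2.imwrite("pics/side1.png",cv2.resize(b,None,fx=3.7,fy=3.7,interpolation=2))
E
```

```text
time: 2.6
eef_pos: [0.5362, -0.0829, 0.1072]
tool_rot: [0.153, -3.132, 0.0]
ft_force: [-0.8, 0.8, 0.7]
width: 0.0001
grip_force: 0.0
time: 2.77
eef_pos: [0.539, -0.0833, 0.112]
tool_rot: [0.153, -3.138, 0.001]
ft_force: [0.2, 0.5, 0.8]
width: 0.0001
grip_force: 0.0
[ 0.53898958 -0.08325672  0.11195768] [0.24521999 0.50443254 0.82413959] [[-0.995 -0.098 -0.   ]
 [-0.098  0.995 -0.   ]
 [ 0.    -0.    -1.   ]] [-0.02 -0.88  2.2 ]
```

View pics/side1.png

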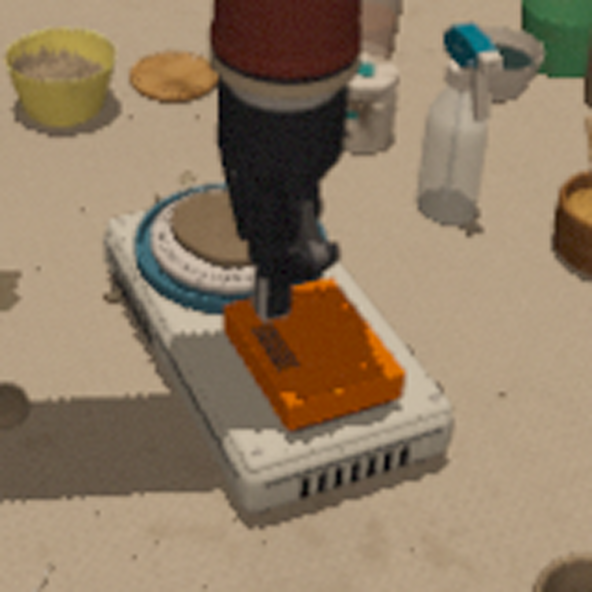

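The fingertip, at crop (272,305), hovers just above and left of the ribs at (275,345). That agrees with the computed 0.9 cm offset in -y.

```bash
python3 -m inch '[[[0,-0.9,1],0,1],[[0,0,1],0,1],[[0,0,0],0,1],[[0,0,0],0,1]]'
python3 -m inch '[[[0,0,0.2],0,1],[[0,0,0],0,1]]'
python3 -m inch '[[[0,0,0.2],0,1],[[0,0,0],0,1]]'
```

```text
time: 3.15
eef_pos: [0.5398, -0.0919, 0.0917]
tool_rot: [-0.154, 3.138, 0.0]
ft_force: [-0.7, 0.1, 1.1]
width: -0.0004
grip_force: 0.0
time: 3.32
eef_pos: [0.54, -0.0918, 0.0897]
tool_rot: [-0.154, 3.137, 0.0]
ft_force: [-0.5, -0.0, -0.0]
width: 0.0001
grip_force: 0.2
time: 3.48
eef_pos: [0.5399, -0.0919, 0.0874]
tool_rot: [-0.154, 3.137, 0.0]
ft_force: [-0.3, 0.8, 2.5]
width: -0.0001
grip_force: 0.7
```

```bash
python3 -m inch '[[[0,0,0.2],0,1],[[0,0,0.2],0,1],[[0,0,0],0,1]]'
python3 -m inch '[[[0,0,0.1],0,1],[[0,0,0],0,1]]'
```

```text
time: 3.73
eef_pos: [0.5394, -0.0921, 0.0829]
tool_rot: [0.154, -3.137, 0.0]
ft_force: [-1.5, 0.5, 0.6]
width: -0.0001
grip_force: 0.9
time: 3.9
eef_pos: [0.5395, -0.0922, 0.0823]
tool_rot: [0.153, -3.137, -0.0]
ft_force: [-2.9, 0.8, 5.8]
width: -0.0001
grip_force: 2.7
```

```bash
python3 -m inch '[[[0.5,0,-1.5],0,1],[[2,0,-3],0,1],[[3,0,-2],0,1],[[2,0,-3],0,1],[[0,0,-3],0,1]]'
python3 -m inch '[[[0,0,0],0,1],[[0,0,0],0,1],[[0,0,0],0,1],[[0,0,0],0,1],[[0,0,0],0,1]]' >/dev/null
python3 -m inch '[[[0,0,0],0,1],[[0,0,0],0,1],[[0,0,0],0,1],[[0,0,0],0,1],[[0,0,0],0,1]]' >/dev/null
python3 -m inch '[[[0,0,0],0,1],[[0,0,0],0,1],[[0,0,0],0,1],[[0,0,0],0,1],[[0,0,0],0,1]]' >/dev/null
python3 -m inch '[[[0,0,0],0,1],[[0,0,0],0,1],[[0,0,0],0,1],[[0,0,0],0,1],[[0,0,0],0,1]]' >/dev/null
python3 -m inch '[[[0,0,0],0,1],[[0,0,0],0,1],[[0,0,0],0,1],[[0,0,0],0,1],[[0,0,0],0,1]]'
python3 - <<'E'
from h import *;import cv2
b=vision.grab_frame("side")[:,:,::-1]; a=vision.grab_frame("top")[:,:,::-1]
cv2.imwrite("pics/s2.png",b);cv2.imwrite("pics/t2.png",a)
b=cv2.resize(b[195:295,220:320],None,fx=5,fy=5,interpolation=2)
a=cv2.resize(a[145:235,270:350],None,fx=5,fy=5,interpolation=2)
c=np.zeros((500,900,3),'uint8');c[:500,:500]=b;c[:450,500:]=a
cv2.imwrite("pics/both2.png",c[:,:800] if 0 else cv2.resize(c,(800,444)))
E
```

```text
time: 4.32
eef_pos: [0.4614, -0.1007, 0.2077]
tool_rot: [0.15, -3.136, -0.001]
ft_force: [1.4, -0.2, 0.2]
width: 0.0
grip_force: 0.0
time: 6.4
eef_pos: [0.465, -0.0995, 0.2073]
tool_rot: [0.153, -3.138, 0.0]
ft_force: [-0.2, -0.5, -0.5]
width: -0.0003
grip_force: 0.0
```

View pics/both2.png

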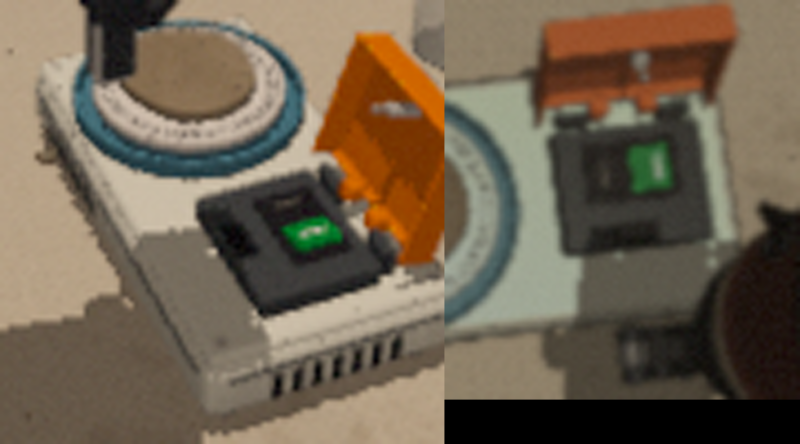

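The cover is wide open. The outer end of the green half is at combined-crop (671,165) in the top view and about (320,241) in the side view.

```bash
python3 - <<'E'
from h import *
k=4.444
t=((671-444)/k+269.6,165/k+144.6);s=(320/k+219.6,241/k+194.6)
print(tri(t,s),atz("top",t,.08))
t2=((651-444)/k+269.6,167/k+144.6);print("green mid",atz("top",t2,.079))
xw=np.array([.995,.098,0]);yw=np.array([-.098,.995,0])
print("pred",np.array([.5399,-.0918,.081])+xw*.032-yw*.021)
print("cover shut? edges top",[atz("top",((x-444)/k+269.6,y/k+144.6),.148) for x,y in((545,20),(735,8))])
print(go([.572,-.108,.11]))
E
```

```text
[ 0.57915957 -0.11035823  0.07609281] [ 0.57896119 -0.10966389  0.08      ]
green mid [ 0.57811138 -0.09813369  0.079     ]
pred [ 0.573798 -0.109559  0.081   ]
cover shut? edges top [array([ 0.64910365, -0.02992675,  0.148     ]), array([ 0.65438067, -0.13417573,  0.148     ])]
[-10.56  -1.89   9.73]
```

```bash
python3 -m inch '[[[-3.6,-0.7,0],0,1],[[-3.6,-0.7,0],0,1],[[-3.55,-0.7,1.5],0,1],[[0,0,3.5],0,1],[[0,0,3.5],0,1]]' >/dev/null
python3 -m inch '[[[0,0,1.2],0,1],[[0,0,1],0,1],[[0,0,0.5],0,1],[[0,0,0],0,1],[[0,0,0],0,1]]'
python3 -m inch '[[[0,0,0.3],0,1],[[0,0,0],0,1]]'
python3 -m inch '[[[0,0,0.2],0,1],[[0,0,0],0,1]]'
```

```text
time: 7.33
eef_pos: [0.5749, -0.11, 0.097]
tool_rot: [-0.154, 3.136, 0.0]
ft_force: [0.2, -0.9, 0.6]
width: 0.0
grip_force: 0.0
time: 7.5
eef_pos: [0.5746, -0.1098, 0.0933]
tool_rot: [-0.154, 3.136, 0.0]
ft_force: [-0.0, 0.6, 0.5]
width: -0.0001
grip_force: 0.0
time: 7.67
eef_pos: [0.5742, -0.1098, 0.0905]
tool_rot: [-0.154, 3.137, 0.0]
ft_force: [0.1, -0.0, 0.4]
width: 0.0002
grip_force: 0.0
```

```bash
python3 -m inch '[[[0,0,0.4],0,1],[[0,0,0.3],0,1],[[0,0,0],0,1]]' | sed -n '2p;4p'
python3 -m inch '[[[0,0,0.3],0,1],[[0,0,0],0,1]]'| sed -n '2p;4p'
python3 -m inch '[[[0,0,0.2],0,1],[[0,0,0],0,1]]'| sed -n '2p;4p'
python3 -m inch '[[[0,0,0.2],0,1],[[0,0,0],0,1]]'| sed -n '2p;4p'
python3 -m inch '[[[0,0,0.2],0,1],[[0,0,0],0,1]]'| sed -n '2p;4p'
```

```text
eef_pos: [0.5736, -0.1098, 0.0825]
ft_force: [-0.1, 0.5, -0.1]
eef_pos: [0.5742, -0.1103, 0.0801]
ft_force: [0.1, -0.1, 0.2]
eef_pos: [0.5741, -0.1103, 0.0782]
ft_force: [-0.3, -0.1, -0.2]
eef_pos: [0.5739, -0.1096, 0.0759]
ft_force: [0.2, -0.5, -0.8]
eef_pos: [0.5738, -0.1095, 0.0738]
ft_force: [-0.2, 0.2, -0.1]
```

```bash
python3 -m inch '[[[0,0,0.1],0,1],[[0,0,0],0,1],[[0,0,0],0,1]]'| sed -n '2p;4p;6p'
python3 -m inch '[[[0,0,0.1],0,1],[[0,0,0],0,1],[[0,0,0],0,1]]'| sed -n '2p;4p;6p'
python3 - <<'E'
from h import *;import cv2
b=vision.grab_frame("side")[:,:,::-1]
cv2.imwrite("pics/s3.png",cv2.resize(b[195:295,220:330],None,fx=5,fy=5,interpolation=2))
E
```

```text
eef_pos: [0.5741, -0.1098, 0.0733]
ft_force: [-0.3, -0.1, 0.1]
grip_force: 0.0
eef_pos: [0.5742, -0.1099, 0.073]
ft_force: [-3.0, 0.8, 7.6]
grip_force: 3.8
```

View pics/s3.png

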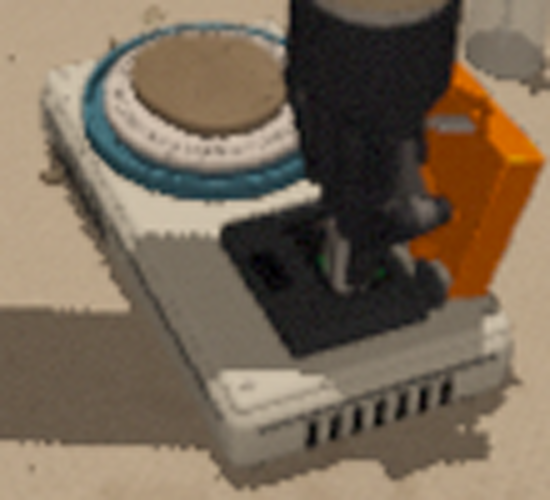

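The finger rests on the green half at crop (350,270). At z = 0.073 it meets 7.6 N, so the switch is fully down. I'll lift, check the switch and work out the closing path.

```bash
python3 -m inch '[[[0,0,-3],0,1],[[0,0,-4],0,1],[[0,0,-4],0,1],[[0,0,-4],0,1],[[0,0,0],0,1]]'|sed -n '1,3p'
python3 - <<'E'
from h import *;import cv2
b=vision.grab_frame("side")[:,:,::-1]
cv2.imwrite("pics/s4.png",cv2.resize(b[195:295,220:330],None,fx=5,fy=5,interpolation=2))
print("bottle",atz("side",(322,207),0))
xw=np.array([.995,.098,0]);H=np.array([.6115,-.0848,.07])
def tcp(th,w=.011,r=.072):
    c,s=np.cos(th),np.sin(th);return H+xw*(-r*c+.019*s+w)+[0,0,r*s+.019*c]
p=H+xw*.068;p[2]=.225;print("start",p.round(3),go(p))
for th in(1.85,1.5,1.2,.9,.6,.3,0,-.1):print(th,tcp(th).round(3),"x,z rel hinge mm",(1000*(tcp(th)-H)@xw).round(),)
E
```

```text
time: 9.55
eef_pos: [0.5774, -0.111, 0.2304]
tool_rot: [-0.152, 3.127, -0.001]
bottle [0.77665713 0.11550574 0.        ]
start [ 0.679 -0.078  0.225] [-10.55   2.22   0.26]
1.85 [ 0.66  -0.08   0.134] x,z rel hinge mm 49.0
1.5 [ 0.636 -0.082  0.143] x,z rel hinge mm 25.0
1.2 [ 0.614 -0.085  0.144] x,z rel hinge mm 3.0
0.9 [ 0.593 -0.087  0.138] x,z rel hinge mm -19.0
0.6 [ 0.574 -0.088  0.126] x,z rel hinge mm -38.0
0.3 [ 0.56  -0.09   0.109] x,z rel hinge mm -52.0
0 [ 0.551 -0.091  0.089] x,z rel hinge mm -61.0
-0.1 [ 0.549 -0.091  0.082] x,z rel hinge mm -63.0
```

View pics/s4.png

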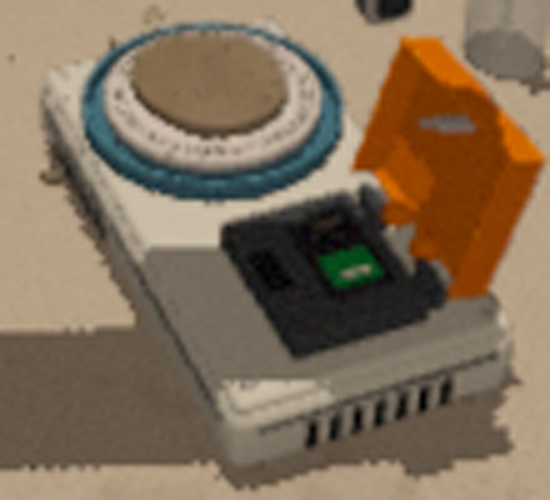

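The green half, at crop (350,268), now lies flat, so the switch is on. The cover stands open at (460,160). Next I'll go over it and down behind.

```bash
python3 -m inch '[[[-3.6,0.7,0],0,1],[[-3.6,0.7,0],0,1],[[-3.6,0.8,0],0,1],[[0,0,0],0,1],[[0,0,0],0,1]]'|sed -n '1,4p'
python3 -m inch '[[[0,0,3],0,1],[[0,0,3],0,1],[[0,0,3],0,1],[[0,0,1.5],0,1],[[0,0,0],0,1]]'|sed -n '1,4p'
python3 - <<'E'
from h import *
for t in([.660,-.080,.125],[.636,-.082,.135]):print(go(t))
E
```

```text
time: 10.02
eef_pos: [0.68, -0.0759, 0.2192]
tool_rot: [0.157, -3.134, 0.001]
ft_force: [-0.4, -1.6, -0.6]
time: 10.43
eef_pos: [0.676, -0.0777, 0.1129]
tool_rot: [0.152, -3.131, -0.001]
ft_force: [-0.4, 0.8, 0.3]
[ 1.62 -0.08 -1.2 ]
[ 4.04 -0.04 -2.18]
```

```bash
python3 -m inch '[[[0.7,0,-0.5],0,1],[[0.7,0,-0.5],0,1],[[0.7,0,-0.4],0,1],[[0.7,0,-0.4],0,1],[[0.7,0,0],0,1]]'|sed -n '1,4p'
python3 -m inch '[[[0.7,0,-0.2],0,1],[[0.7,0,-0.2],0,1],[[0.7,0,0],0,1],[[0.7,0,0],0,1],[[0.7,0,0],0,1]]'|sed -n '1,4p'
python3 - <<'E'
from h import *;import cv2
b=vision.grab_frame("side")[:,:,::-1]
cv2.imwrite("pics/s5.png",cv2.resize(b[165:295,200:330],None,fx=4,fy=4,interpolation=2))
for t in([.593,-.087,.138],[.574,-.088,.126],[.560,-.09,.109],[.550,-.091,.089]):print(go(t))
E
```

```text
time: 10.85
eef_pos: [0.645, -0.0812, 0.138]
tool_rot: [-0.153, 3.134, 0.0]
ft_force: [1.9, 0.3, 1.9]
time: 11.27
eef_pos: [0.609, -0.0843, 0.1393]
tool_rot: [0.154, -3.138, 0.0]
ft_force: [1.2, 0.1, -1.4]
[ 1.49 -0.09  0.11]
[ 3.39 -0.01  1.31]
[ 4.8  -0.07  3.01]
[ 5.81 -0.08  5.01]
```

View pics/s5.png

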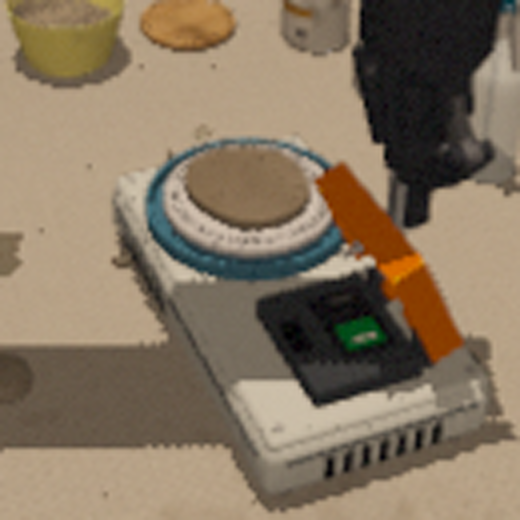

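The finger, at crop (405,205), is behind the cover and has pushed it past vertical. I'll follow the arc down.

```bash
python3 -m inch '[[[0.8,0,0],0,1],[[0.7,-0.1,0.2],0,1],[[0.6,0,0.3],0,1],[[0.6,0,0.4],0,1],[[0.6,0,0.5],0,1]]'|sed -n '1,4p'
python3 -m inch '[[[0.5,0,0.5],0,1],[[0.5,0,0.6],0,1],[[0.5,0,0.6],0,1],[[0.5,0,0.7],0,1],[[0,0,0],0,1]]'|sed -n '1,4p'
python3 - <<'E'
from h import *
for t in([.543,-.091,.093],[.540,-.0918,.082]):print(go(t))
E
```

```text
time: 11.73
eef_pos: [0.5764, -0.0888, 0.1252]
tool_rot: [-0.153, 3.138, -0.0]
ft_force: [0.3, -0.1, 4.6]
time: 12.15
eef_pos: [0.5554, -0.0905, 0.0996]
tool_rot: [0.153, -3.136, -0.0]
ft_force: [0.2, -0.3, 1.9]
[1.24 0.07 0.66]
[1.54 0.02 1.76]
```

```bash
python3 -m inch '[[[0.5,0,0.2],0,1],[[0.5,0,0.3],0,1],[[0.5,0,0.2],0,1],[[0,0,0.2],0,1],[[0,0,0],0,1]]'|sed -n '1,4p'
python3 -m inch '[[[0,0,0.2],0,1],[[0,0,0.2],0,1],[[0,0,0],0,1]]'|sed -n '1,4p'
python3 -m inch '[[[0,0,0.2],0,1],[[0,0,0],0,1]]'|sed -n '1,4p'
```

```text
time: 12.57
eef_pos: [0.5413, -0.0919, 0.0919]
tool_rot: [0.153, -3.136, -0.0]
ft_force: [-1.1, 0.3, 1.4]
time: 12.82
eef_pos: [0.542, -0.0919, 0.0879]
tool_rot: [0.154, -3.137, 0.0]
ft_force: [-0.4, -0.6, 1.3]
time: 12.98
eef_pos: [0.5421, -0.0919, 0.086]
tool_rot: [0.154, -3.138, 0.0]
ft_force: [-0.4, 0.2, 0.9]
```

```bash
python3 -m inch '[[[0,0,0.2],0,1],[[0,0,0],0,1]]'|sed -n '1,4p'
python3 -m inch '[[[0,0,0.2],0,1],[[0,0,0],0,1],[[0,0,0],0,1]]'|sed -n '1,4p'
```

```text
time: 13.15
eef_pos: [0.5421, -0.092, 0.084]
tool_rot: [0.154, -3.138, 0.0]
ft_force: [-0.8, -0.3, 2.9]
time: 13.4
eef_pos: [0.5422, -0.092, 0.0825]
tool_rot: [-0.153, 3.138, 0.0]
ft_force: [-2.9, 0.3, 6.7]
```

At the stop again. I'll release, clear the cover and check.

```bash
python3 -m inch '[[[0,0,-0.5],0,1],[[0,0,-1.5],0,1],[[1,0,-3],0,1],[[3,0,-3],0,1],[[3,0,-3],0,1]]'|sed -n '1,4p'
python3 -m inch '[[[0,0,0],0,1],[[0,0,0],0,1],[[0,0,0],0,1],[[0,0,0],0,1],[[0,0,0],0,1]]' >/dev/null
python3 -m inch '[[[0,0,0],0,1],[[0,0,0],0,1],[[0,0,0],0,1],[[0,0,0],0,1],[[0,0,0],0,1]]' >/dev/null
python3 -m inch '[[[0,0,0],0,1],[[0,0,0],0,1],[[0,0,0],0,1],[[0,0,0],0,1],[[0,0,0],0,1]]'|sed -n '1,4p'
python3 - <<'E'
from h import *;import cv2
b=vision.grab_frame("side")[:,:,::-1]
cv2.imwrite("pics/s6.png",cv2.resize(b[165:295,200:330],None,fx=4,fy=4,interpolation=2))
E
```

```text
time: 13.82
eef_pos: [0.4732, -0.0989, 0.1921]
tool_rot: [0.154, -3.137, 0.003]
ft_force: [0.9, 0.4, 1.6]
time: 15.07
eef_pos: [0.4736, -0.0987, 0.1913]
tool_rot: [-0.154, 3.138, 0.0]
ft_force: [0.2, -0.1, 0.1]
```

View pics/s6.png

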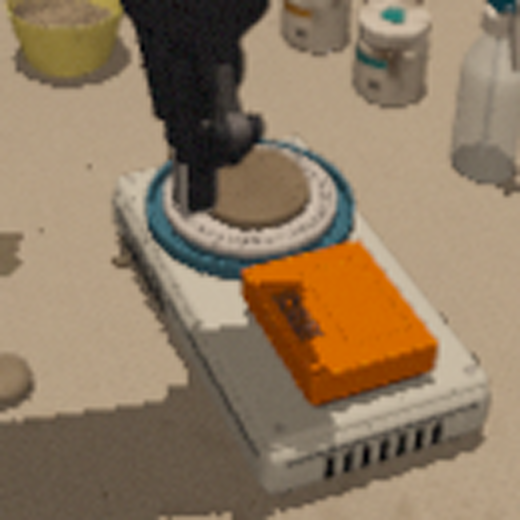

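The cover, at crop (340,315), has stayed shut since release and the wheel hasn't visibly moved. I'm handing in.

```bash
python3 -c "from plant import arm;print(arm.sign_off())"
```

```text
the job is handed in; nothing more can be done
None
```

The job is handed in: the cover popped open on one press, the switch was pressed fully on, and the cover was pushed shut and stayed shut by itself; the wheel showed no visible movement, and hand-in returned no verdict.

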